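# Spring the locked parts drawer with a dowel through its back

### The job

The flush drawer of the small grey steel parts case is held shut by its spring catch. Take the wooden dowel from its rest, push it straight into the round release hole in the back of the case until the catch lets go and the drawer springs fully open, then draw the dowel out and lay it back on both forks of its rest, about centred. Leave the other things on the counter where they are.

Things in the scene. Friction and masses are not known exactly. Their poses are not given: they have to be found in the camera images.
- case: grey steel parts case, fixed to the counter, 140 (x) x 170 (y) x 110 mm high, origin at the centre of its underside. The flush white drawer front is the face at x = -70 mm (towards the robot), the back panel the face at x = +70 mm. The back has one round hole ringed by a steel eyelet, four screw heads and four thin dark vent slots; a cork pad covers its top
- release_hole (a point): centre of the release hole, on the outer face of the back panel, 58 mm above the counter; its x axis points straight out of the back, away from the case, z up. The hole is 20 mm in diameter through a 4 mm panel (eyelet 28 mm across, a mark only). 9 mm inside the outer face hangs the upright black-finished steel tail plate of the catch, 28 mm wide
- catch (a joint): spring catch: 0 rad = hooked on the drawer, clear at about 0.26 rad, stop at 0.45 rad; it springs back to 0 when let go. Pushed at the middle of the hole it lets go with the dowel's end about 15 mm inside the outer face of the back, and meets its stop at about 19 mm; the push grows from 3 N to about 8 N
- drawer (a joint): drawer: 0 m = shut, 0.055 m = fully sprung out through the front (away from the hole). Its own spring drives it out and keeps it out once the catch is clear; while hooked it cannot be pulled
- drawer_front (a point): centre of the drawer's front face, 58 mm above the counter; the front is flush, with no handle, 160 x 94 mm
- dowel: plain beech dowel, 12 mm in diameter and 170 mm long, both ends alike, about 20 g; origin at its centre, x axis along its length. It starts lying level on the two forks of the rest
- rest: dark wooden dowel rest, fixed: base 116 (x) x 50 (y) x 6 mm, origin at the centre of its underside. Two V forks at x = -50 and +50 mm, 8 mm thick along x, sides at 45 degrees, open to the top, 30 mm wide and 49 mm high at the points. The dowel lies along the rest's x axis; the 92 mm between the forks are free for the fingers
- rest_mid (a point): where the dowel's centre lies on the rest: midway between the forks, 42.5 mm above the counter; axes as the rest
- barrel: bystander: silver pencil barrel with clip, 86 x 12 x 10 mm, lying; origin under its centre
- grip: bystander: red resin grip sleeve, 14 mm in diameter, 40 mm tall, standing; origin under its centre
- paperweight: bystander: green glass paperweight, 60 mm in diameter, 32 mm high; origin under its centre
- cup: bystander: pewter cup, 72 mm in diameter, 85 mm high; origin under its centre
- pencil: bystander: finished mechanical pencil, 130 mm long, 11 mm high, lying; origin under its centre
- tin: bystander: round steel tin, 54 mm in diameter, 38 mm high; origin under its centre
- screwdriver: bystander: screwdriver, 150 mm long, lying

How it is judged:
On the way, in this order (a step that is already met when the one before it is completed fails the run):
1. the dowel, through the release hole, pushes the catch back (value of joint catch above 0.18 rad and x of dowel in the frame of release_hole between 0.05 and 0.08 m and angle between the x axis of dowel and the x axis of release_hole, either way round below 0.2 rad), for 0.02 s.
2. the drawer has sprung out (value of joint drawer above 0.045 m), for 0.2 s.
At the end, for the whole second after the job is handed in: The drawer stands at least 45 mm out, the catch has sprung back (under 0.1 rad), and the dowel lies at rest in both forks: centre within 30 mm of the rest's middle along it, 6 mm across and 5 mm in height, within 0.1 rad of its direction (value of joint drawer above 0.045 m and value of joint catch below 0.1 rad and x of dowel in the frame of rest_mid between -0.03 and 0.03 m and y of dowel in the frame of rest_mid between -0.006 and 0.006 m and z of dowel in the frame of rest_mid between -0.005 and 0.005 m and angle between the x axis of dowel and the x axis of rest, either way round below 0.1 rad and linear speed of dowel below 0.02 m/s); the robot touches nothing.
It fails at once if another thing on the counter is pushed more than 30 mm from its place (distance of any of barrel, grip, paperweight, cup, pencil, tin, screwdriver from where it was at the start of the episode above 0.03 m).
It fails at once if a standing thing is tipped over (angle between any of cup, grip, tin's own z axis and vertical above 0.6 rad).
It also fails if it takes over 51 s, if anything falls off the work surface, if the arm or the gripper's body presses on something with over 40 N, if the wrist force passes 120 N, or if a joint passes its speed limit or range.

### The arm

A 7-joint arm with a two-finger parallel gripper is mounted at the origin on the work surface. World frame = base frame: x ahead of the robot, y to its left, z up, the work surface at z = 0. Lengths are in m, angles in rad, forces in N, time in s.
With the tool pointing down it reaches from about 0.4 to 0.85 m from the base axis. Payload 6.9 kg.
Tool frame: the origin (TCP) lies midway between the tips of the shut fingers; the grasp point (between the pads) lies behind it (ctrl.pinch_z is the z of the grasp point in the tool frame, in m); z points along the fingers, y is the direction in which the jaws open and shut (so a half turn about z gives the same grasp; the last joint's range is limited). The gripper opens to 85 mm and grips with 20 to 120 N. Pads are 22 mm wide; open, the fingers measure 114 mm over their backs; the gripper's body (76 mm by 85 mm) begins 54 mm behind the grasp point. The pads swing forward as they close: fully open they stand 13 mm farther back than shut.
Start: joints at [-1.232, 0.507, -0.238, 1.5, 0.126, 1.149, -0.155], TCP at [0.145, 0.608, 0.231] pointing down, gripper open.
Joint ranges: [-3.08, 3.08], [-0.24, 2.05], [-1.43, 1.35], [0, 2.5], [-1.52, 4.66], [0.17, 1.96], [-2.89, 2.89]. Speed limits (rad/s): [2.39, 2.39, 3.14, 3.14, 3.14, 3.14, 3.14].

### API

Orientations are given as a unit quaternion [w, x, y, z].
In Python, from station import ctrl, get_state, vision, ticket, models gives the robot as it stands. Calls block until the motion is done:
- ctrl.movep(position, orientation): joint-space move of the TCP to a pose.
- ctrl.movel(position, frame=None, max_speed=0.15): straight line of the TCP; frame=None keeps the orientation; max_speed is the mean speed in m/s.
- ctrl.set_joints(angles): joint-space move.
- ctrl.ungrasp() and ctrl.close_gripper(force=None): open the fingers fully, or close them until they stop; force is the grip in N (None keeps the last).
- ctrl.pause(seconds).
- ctrl.ik(position, orientation): joint angles nearest the present ones, or None.
- get_state(): the state.
- vision.grab_frame(name): name is "scene" or "top" or "wrist"; returns (picture, depth): 400x640x3 uint8, blue, green, red; 400x640 float32, m along the optical axis (not along the pixel's ray), 0 where there is no reading.
- vision.camera_info(name): a dict with "mtx" (3x3 intrinsics, pixels), "R" (3x3) and "t" (3): a world point X has camera coordinates R X + t; the wrist camera has in their place "hand_eye" (4x4, takes a point from camera to tool coordinates, whose origin is the TCP and whose axes are the flange's). Camera axes: x right, y down, z forward; pixel columns grow to the right and rows downward; lengths in m; the calibration is good to about 2 mm. A picture is of the moment at which its call begins: read the wrist's pose just before it. camera_info takes no time and is no camera call.
A pose or a line that the arm cannot do raises ctrl.Unreachable and nothing moves.
- ticket.close_job(): hands the job in, once; it reports no verdict.
Trained networks look in the newest picture that a camera, given by its name, has taken for a name from the list of things; names that differ only in an ending like _2 or _b are one class to them, and where a whole thing is asked for, a point or a joint stands for the part that bears it (a point fixed in the world has none). Each returns a list of dicts, best first, with "p" (0 to 1); they miss things now and then, are a little off and sometimes report something else, mostly with a low value. They report only what shows in the picture. A call takes as long as a camera call.
- models.recognise(camera, target): "point" ([column, row] in pixels, amid what is visible of it).
- models.masks_of(camera, target): "mask" (400x640 bool, what is visible of it) and "point" ([column, row] in pixels, amid what is visible of it).
The state is a dict: "time": time; "qpos": joint angles; "qd": joint speeds; "tau": joint torques, N m; "tcp_pos": TCP position; "eef_rot": TCP orientation; "contact_force": force on the tool from outside, world axes, zero at the start; "wrist_torque": the same for the moment, N m; "width": finger opening in m.
Only numpy, scipy, OpenCV 4.12 (cv2) and the standard library are available. Lean on these libraries where they do the work, as an engineer would, in place of code of your own. Each camera call takes 0.05 s, during which the arm holds its last target.

## Working session

There is one attempt and no reset: what is moved stays moved. The work goes in short steps, each a Python script; the robot and the scene stay as the last script left them, time stands still between calls to the robot, and variables do not carry over. Pictures are saved under pics/ and viewed, and the job is handed in when it is done.

```bash
mkdir -p pics; ls; python3 - <<'E'
from station import ctrl, get_state, vision, models
import cv2, numpy as np
s=get_state(); print(s, ctrl.pinch_z)
for n in ("scene","top"):
    im,d=vision.grab_frame(n); cv2.imwrite(f"pics/{n}0.png",im); np.save(f"/tmp/{n}0.npy",d)
    c=vision.camera_info(n); print(n,c)
    for t in ("case","dowel","rest","release_hole","cup"):
        for r in models.recognise(n,t)[:2]: print(n,t,r)
print(vision.camera_info("wrist"))
print(get_state()["time"])
E
```

```text
pics
{'time': 0.0, 'qpos': array([-1.2314801 ,  0.50833566, -0.237519  ,  1.5011825 ,  0.12571155,
        1.14891006, -0.15477121]), 'qd': array([-5.57218777e-04, -9.85119515e-05, -1.61587994e-04,  1.83143872e-03,
        1.25171451e-03,  7.27909218e-04,  7.08139356e-04]), 'tau': array([ 4.40142412e-04, -6.20578909e+01, -2.18719952e+00, -2.49655795e+01,
        1.24817016e-02,  1.22394864e-02, -7.58713998e-07]), 'tcp_pos': array([0.144768  , 0.60745592, 0.2304137 ]), 'eef_rot': array([-8.08341693e-05,  1.16616385e-01,  9.93176605e-01, -9.18708969e-04]), 'contact_force': array([0.98665768, 0.37288531, 0.25191026]), 'wrist_torque': array([-0.02532912, -0.01201529, -0.00105423]), 'width': 0.0856712201894505} -0.0187
scene {'mtx': array([[399.56025193,   0.        , 324.59927369],
       [  0.        , 399.56025193, 205.58091239],
       [  0.        ,   0.        ,   1.        ]]), 'R': array([[ 0.77534094,  0.6314213 ,  0.01239197],
       [ 0.46995664, -0.56374374, -0.67921554],
       [-0.42188526,  0.5324473 , -0.73383424]]), 't': array([-0.42289241, -0.21019735,  1.03467842])}
sce
[... 727 characters left out ...]
[418.4, 270.6], 'p': 0.84}
top release_hole {'point': [218.1, 270.1], 'p': 0.57}
top release_hole {'point': [417.2, 272.6], 'p': 0.25}
top cup {'point': [365.1, 101.9], 'p': 0.96}
{'mtx': array([[280.98561297,   0.        , 319.22049877],
       [  0.        , 280.98561297, 193.66941777],
       [  0.        ,   0.        ,   1.        ]]), 'hand_eye': array([[ 5.97079709e-05, -9.60454084e-01, -2.78438411e-01,
         7.04064241e-02],
       [ 9.99999921e-01,  1.66634966e-04, -3.60357134e-04,
         1.23234813e-04],
       [ 3.92504056e-04, -2.78438368e-01,  9.60454018e-01,
        -1.43582253e-01],
       [ 0.00000000e+00,  0.00000000e+00,  0.00000000e+00,
         1.00000000e+00]])}
0.6
```

View pics/scene0.png

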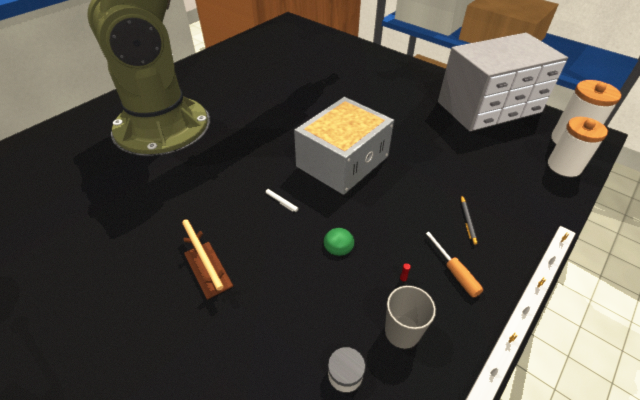

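View pics/top0.png

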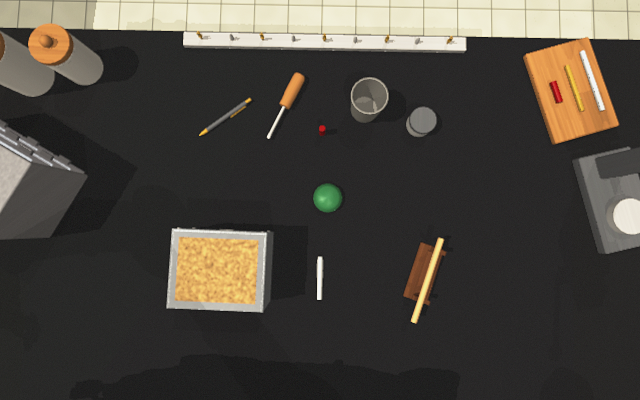

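The scene view shows the case at (343,142) with its eyelet at about (369,157), and the dowel on its rest at (203,258). The top view shows the case at (219,271) and the dowel from (413,321) to (441,239). Next I measure them in depth.

```bash
cat > h.py <<'E'
from station import ctrl, get_state, vision, models, ticket
import cv2, numpy as np
from scipy.spatial.transform import Rotation as Ro
def wpose():
    s=get_state(); q=s["eef_rot"]; T=np.eye(4); T[:3,:3]=Ro.from_quat([q[1],q[2],q[3],q[0]]).as_matrix(); T[:3,3]=s["tcp_pos"]; return T
def cam2w(n,T=None):
    c=vision.camera_info(n)
    if n=="wrist": M=T@c["hand_eye"]
    else:
        M=np.eye(4); M[:3,:3]=c["R"].T; M[:3,3]=-c["R"].T@c["t"]
    return c["mtx"],M
def cloud(d,K,M):
    v,u=np.mgrid[0:400,0:640]; P=np.stack([(u-K[0,2])/K[0,0]*d,(v-K[1,2])/K[1,1]*d,d],-1)
    return P@M[:3,:3].T+M[:3,3]
def onplane(uv,K,M,n,c):  # ray meets n.X=c
    r=M[:3,:3]@np.array([(uv[0]-K[0,2])/K[0,0],(uv[1]-K[1,2])/K[1,1],1]); o=M[:3,3]
    return o+r*(c-n@o)/(n@r)
def proj(X,K,M):
    p=M[:3,:3].T@(np.asarray(X)-M[:3,3]); return K[:2,:2]@(p[:2]/p[2])+K[:2,2]
def down(a): # tool z down, tool y (jaw) at world angle a
    y=np.array([np.cos(a),np.sin(a),0]); z=np.array([0,0,-1.]); R=np.stack([np.cross(y,z),y,z],1)
    q=Ro.from_matrix(R).as_quat(); return [q[3],q[0],q[1],q[2]]
E
cat > m.py <<'E'
from h import *
for n in ("top","scene"):
    im,d=vision.grab_frame(n); K,M=cam2w(n); P=cloud(d,K,M)
    print(n, "counter z", np.median(P[200:230,330:400,2]) if n=="top" else np.median(P[150:200,430:450,2]))
    for t in ("dowel","rest","case"):
        r=models.masks_of(n,t)
        if not r: print("none",t); continue
        m=r[0]["mask"]&(d>0); X=P[m]; print(t,r[0]["p"],m.sum(),np.percentile(X,[2,50,98],axis=0).round(3).tolist())
        if t=="dowel":
            X=X[(X[:,2]>.035)&(X[:,2]<.06)]
            c=X.mean(0); u=np.linalg.svd(X-c)[2][0]; s=(X-c)@u; print(" axis",u.round(3),"ends",(c+u*s.min()).round(4),(c+u*s.max()).round(4),s.max()-s.min())
        if t in("case","rest"):
            for lo,hi in (((.10,.13),(.04,.09)) if t=="case" else ((.0,.012),)):
                Y=X[(X[:,2]>lo)&(X[:,2]<hi)]; 
                if len(Y)>20: print(" layer",lo,len(Y),cv2.minAreaRect((Y[:,:2]*1000).astype(np.float32)),np.median(Y[:,2]))
    if n=="scene":
        X=P[(P[...,2]>.02)&(P[...,2]<.105)&r[0]["mask"]]; 
E
python3 m.py
```

```text
top counter z -0.0005281107268476082
dowel 0.78 502 [[0.357, -0.236, 0.042], [0.437, -0.209, 0.047], [0.51, -0.182, 0.05]]
 axis [-0.95   0.313  0.005] ends [ 0.5133 -0.2346  0.0463] [ 0.3533 -0.1819  0.0471] 0.16844112370730613
rest 0.74 1006 [[0.391, -0.239, 0.002], [0.441, -0.206, 0.006], [0.498, -0.178, 0.046]]
 layer 0.0 918 ((441.8439025878906, -212.50900268554688), (50.963844299316406, 115.19702911376953), 72.26362609863281) 0.0054723657775108125
case 0.7 8230 [[0.383, 0.097, 0.035], [0.451, 0.177, 0.11], [0.519, 0.264, 0.112]]
 layer 0.1 7663 ((450.6309814453125, 182.76211547851562), (171.57212829589844, 141.4385223388672), 88.50665283203125) 0.10993481384597492
 layer 0.04 310 ((485.96014404296875, 135.7645721435547), (202.66546630859375, 100.51742553710938), 45.247859954833984) 0.06762203132445044
scene counter z -0.00029084793401246145
dowel 0.94 505 [[0.357, -0.238, 0.042], [0.441, -0.214, 0.047], [0.513, -0.184, 0.049]]
 axis [ 0.95  -0.311 -0.001] ends [ 0.3518 -0.1841  0.0466] [ 0.514  -0.2371  0.0464] 0.17065016017136797
rest 0.6 1096 [[0.389, -0.248, 0.002], [0.447, -0.217, 0.005], [0.5, -0.18, 0.047]]
 layer 0.0 969 ((442.3568420410156, -213.1143798828125), (49.86809158325195, 117.76097869873047), 71.85152435302734) 0.005254750310585199
case 0.64 6508 [[0.383, 0.095, 0.006], [0.475, 0.143, 0.104], [0.522, 0.263, 0.112]]
 layer 0.1 3393 ((451.2709045410156, 181.61111450195312), (173.64483642578125, 141.3249053955078), 88.97526550292969) 0.10995363443150896
 layer 0.04 1633 ((490.4159851074219, 146.62017822265625), (219.76795959472656, 110.48486328125), 48.6409912109375) 0.06570399143786099
```

```bash
cat > look.py <<'E'
from h import *
import sys
th=np.radians(float(sys.argv[1])); cam=np.array(eval(sys.argv[2])); name=sys.argv[3]
zt=np.array([-np.sin(th),0,-np.cos(th)]); xt=np.array([np.cos(th),0,-np.sin(th)]); yt=np.cross(zt,xt)
R=np.stack([xt,yt,zt],1); q=Ro.from_matrix(R).as_quat(); q=[q[3],*q[:3]]
p=cam-R@np.array([.0704,0,-.1436]); print(p)
j=ctrl.ik(p,q); print(j)
ctrl.movep(p,q)
T=wpose(); im,d=vision.grab_frame("wrist"); cv2.imwrite(f"pics/{name}.png",im); np.savez(f"/tmp/{name}.npz",T=T,d=d,im=im)
for t in ("release_hole","case"):
  print(models.recognise("wrist",t)[:2])
print(get_state()["time"])
E
python3 look.py 30 "[.72,.17,.30]" w1
```

```text
[0.58723181 0.17       0.21083875]
[-0.48495481  0.8803141   0.58777214  1.06995996 -0.43622638  1.83408393
 -1.52829597]
[{'point': [310.8, 197.3], 'p': 0.86}]
[{'point': [309.3, 198.1], 'p': 0.82}]
3.4
```

View pics/w1.png

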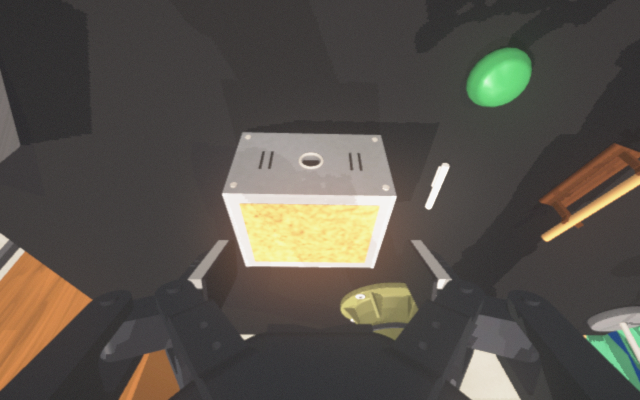

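The wrist view shows the back panel, with the eyelet at about (311,160) and screws at (247,137), (375,139), (233,185) and (386,187). The space behind it is free.

```bash
cat > an.py <<'E'
from h import *
import sys
f=np.load(f"/tmp/{sys.argv[1]}.npz"); T,d,im=f["T"],f["d"],f["im"]
u0,v0=int(sys.argv[2]),int(sys.argv[3])
K,M=cam2w("wrist",T); P=cloud(d,K,M)
g=im.min(2).copy(); w=np.zeros_like(g); w[v0-15:v0+16,u0-20:u0+21]=1
print(g[v0-12:v0+13,u0-18:u0+19:3])
m=((g>185)&(w>0)).astype(np.uint8)
ct,_=cv2.findContours(m,cv2.RETR_EXTERNAL,cv2.CHAIN_APPROX_NONE); ct=max(ct,key=len); e=cv2.fitEllipse(ct); print("ellipse",e)
# panel plane
sel=P[(np.abs(P[...,0]-.521)<.015)&(P[...,2]>.015)&(P[...,2]<.1)&(np.abs(P[...,1]-.18)<.075)&(np.hypot(P[...,1]-.18,P[...,2]-.058)>.02)]
c=sel.mean(0); n=np.linalg.svd(sel-c,full_matrices=False)[2][2]; n*=np.sign(n[0]); print("plane",c,n,np.degrees(np.arctan2(n[1],n[0])),len(sel))
n2=np.array([n[0],n[1],0]);n2/=np.linalg.norm(n2)
H=onplane(e[0],K,M,n2,n2@c); print("hole",H)
t=P[(P[...,2]>.1)&(P[...,2]<.12)&(abs(P[...,0]-.45)<.1)&(abs(P[...,1]-.18)<.12)]
print("top",np.median(t[:,2]),cv2.minAreaRect((t[:,:2]*1000).astype(np.float32)))
cv2.imwrite("pics/z.png",cv2.resize(im[v0-30:v0+30,u0-40:u0+40],None,fx=8,fy=8,interpolation=cv2.INTER_NEAREST))
E
python3 an.py w1 311 160
```

```text
[[162 159 162 164 165 162 162 163 159 160 158 159 159]
 [164 160 161 162 163 160 162 165 159 159 158 160 158]
 [164 164 162 162 160 162 163 162 162 159 157 160 155]
 [163 165 164 160 159 162 166 160 162 161 157 158 157]
 [161 164 163 165 162 180 190 168 163 163 160 160 158]
 [164 164 165 164 200 217 225 210 174 162 162 156 160]
 [162 161 165 175 218 218 217 219 204 165 162 160 159]
 [164 162 165 200 209 192 191 192 213 176 161 159 159]
 [165 162 168 206 177 168 170 167 190 194 158 161 159]
 [163 164 175 189 157 162 161 158 162 199 160 160 161]
 [165 165 181 168 152 154 153 152 151 188 160 160 161]
 [163 164 191 153 142 146 146 146 142 169 164 161 159]
 [162 164 193 132  97  94  96  98  97 155 178 161 161]
 [163 165 197 119  69  68  70  70  72 155 176 162 162]
 [164 165 197 114  65  67  68  66  67 170 172 163 162]
 [164 164 186 166  66  67  66  67  71 198 164 164 164]
 [166 167 180 203  92  66  67  65 105 210 163 164 163]
 [164 166 169 216 181  91  84 105 190 206 164 163 161]
 [165 164 166 202 218 184 162 200 217 179 164 160 161]
 [157 165 166 176 218 227 223 225 210 167 159 162 162]
 [158 166 164 167 187 213 218 202 177 163 166 163 162]
 [156 165 164 166 168 176 181 172 165 163 163 160 161]
 [154 163 165 160 157 165 164 162 164 163 164 160 161]
 [154 159 156 159 155 161 159 156 162 165 163 163 162]
 [155 155 156 156 154 156 155 155 162 164 164 163 163]]
ellipse ((310.464111328125, 160.39129638671875), (16.140108108520508, 23.199983596801758), 90.16463470458984)
plane [0.52193274 0.18032286 0.06172016] [ 9.99793219e-01 -2.03342170e-02  1.95643954e-04] -1.1651451400090476 6098
hole [0.52194619 0.18098425 0.05944475]
top 0.11127687018643656 ((453.1539001464844, 182.12741088867188), (170.4639129638672, 142.44949340820312), 88.7176513671875)
```

View pics/z.png

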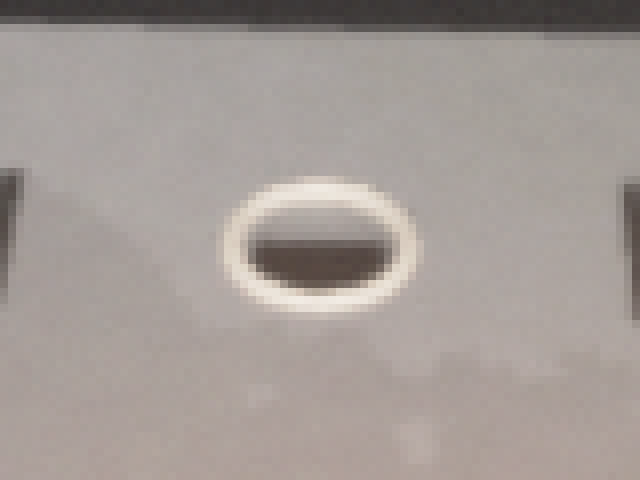

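```bash
python3 - <<'E'
from h import *
a=np.radians(-108.2); q=down(a)
c=np.array([.433,-.2095]); pz=ctrl.pinch_z
ctrl.movep([.56,.0,.25],down(np.radians(-100)))
ctrl.movep([c[0],c[1],.14],q)
T=wpose(); im,d=vision.grab_frame("wrist"); cv2.imwrite("pics/w2.png",im)
K,M=cam2w("wrist",T); P=cloud(d,K,M)
r=models.masks_of("wrist","dowel"); print([x["p"] for x in r])
X=P[r[0]["mask"]&(d>0)]; X=X[(X[:,2]>.04)&(X[:,2]<.056)]
cc=X.mean(0); u=np.linalg.svd(X-cc,full_matrices=False)[2][0]; s=(X-cc)@u; print(cc,u,np.degrees(np.arctan2(u[1],u[0])),(cc+u*s.min()),(cc+u*s.max()),np.median(X[:,2]))
Y=P[(abs(P[...,0]-.44)<.1)&(abs(P[...,1]+.21)<.1)&(P[...,2]>.003)&(P[...,2]<.01)]
print(cv2.minAreaRect((Y[:,:2]*1000).astype(np.float32)))
s=get_state(); print(s["tcp_pos"],s["qpos"],s["time"])
E
```

```text
[0.89]
[ 0.44172485 -0.21258454  0.0481815 ] [-9.49877024e-01  3.12623718e-01 -2.25064348e-04] 161.7825802424867 [ 0.51485126 -0.23665192  0.04819883] [ 0.35354263 -0.18356199  0.04816061] 0.04845674461938462
((458.16314697265625, -205.89364624023438), (192.92005920410156, 158.03756713867188), 86.61166381835938)
[ 0.434691   -0.20836872  0.1402038 ] [-0.11224335  0.48871045  0.75037902  2.00445069 -0.45445053  0.81889558
 -0.98682248] 5.2917
```

View pics/w2.png

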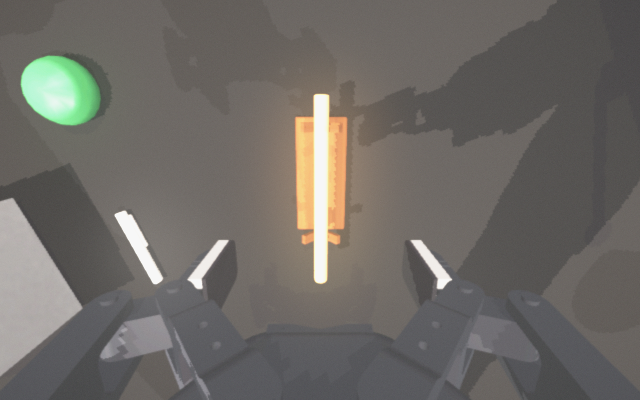

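The dowel runs from (321,97) to (320,280), centred between the fingers and level. I grasp it at its centre.

```bash
python3 - <<'E'
from h import *
ctrl.movel([.4342,-.2101,.0238],max_speed=.08)
s=get_state(); print(s["tcp_pos"],s["contact_force"])
ctrl.close_gripper(60)
s=get_state(); print(s["tcp_pos"],s["width"],s["contact_force"],s["time"])
ctrl.movel([.4342,-.2101,.13],max_speed=.08)
T=wpose(); im,d=vision.grab_frame("wrist"); cv2.imwrite("pics/w3.png",im)
K,M=cam2w("wrist",T); P=cloud(d,K,M)
r=models.masks_of("wrist","dowel"); print([x["p"] for x in r])
X=P[r[0]["mask"]&(d>0)]; X=(X-T[:3,3])@T[:3,:3]   # tool frame
print(np.percentile(X,[2,50,98],axis=0))
X=X[abs(X[:,2]+.025)<.03]
cc=X.mean(0); u=np.linalg.svd(X-cc,full_matrices=False)[2][0]; s=(X-cc)@u; print(cc,u,(cc+u*s.min()),(cc+u*s.max()))
s=get_state(); print(T,s["width"],s["contact_force"],s["time"])
E
```

```text
[ 0.43443539 -0.21022483  0.02419204] [ 0.5825752  -0.00392812 -0.81678666]
[ 0.43427304 -0.20992848  0.02387719] 0.01009225421603952 [0.13602979 0.28874101 2.28274471] 7.575
[0.83, 0.48]
[[-0.03149772 -0.00564169 -0.02618418]
 [ 0.03828544 -0.00019401 -0.02446356]
 [ 0.08294199  0.00548198 -0.02020599]]
[ 3.39039862e-02 -4.70985463e-05 -2.41447538e-02] [-9.99995410e-01  2.95261699e-04 -3.01540547e-03] [ 8.48861393e-02 -6.21516925e-05 -2.39910212e-02] [-3.72280082e-02 -2.60958963e-05 -2.43592466e-02]
[[ 9.49957835e-01 -3.12377048e-01 -8.31551843e-04  4.33963902e-01]
 [-3.12376957e-01 -9.49958198e-01  2.40872821e-04 -2.09966905e-01]
 [-8.65182631e-04  3.09386112e-05 -9.99999625e-01  1.29563966e-01]
 [ 0.00000000e+00  0.00000000e+00  0.00000000e+00  1.00000000e+00]] 0.009694460614260745 [-0.81167088  0.10648977  0.10519046] 9.15
```

View pics/w3.png

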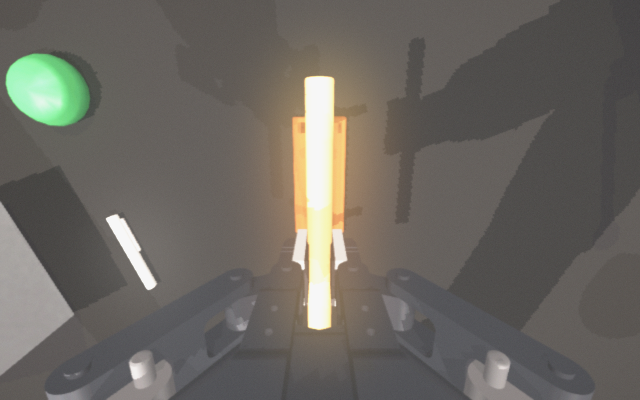

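```bash
python3 - <<'E'
from h import *
yaw=np.radians(-1.2); n=np.array([np.cos(yaw),np.sin(yaw),0]); H=np.array([.5215,.1808,.058])
q=down(yaw-np.pi/2)
p=H+n*.125; p[2]=.0395
ctrl.movel([.4342,-.2101,.18],max_speed=.15)
ctrl.movep([.62,-.03,.2],down(np.radians(-100)))
ctrl.movep([p[0],p[1],.14],q)
ctrl.movel(p,frame=q,max_speed=.1)
ctrl.pause(.2)
s=get_state(); print(p,s["tcp_pos"],s["time"],s["contact_force"])
T=wpose(); im,d=vision.grab_frame("wrist"); cv2.imwrite("pics/w4.png",im); np.savez("/tmp/w4.npz",T=T,d=d,im=im); print(T)
im2,d2=vision.grab_frame("scene"); cv2.imwrite("pics/s4.png",cv2.resize(im2[90:230,260:460],None,fx=4,fy=4)); np.savez("/tmp/s4.npz",d=d2,im=im2)
K,M=cam2w("scene"); P=cloud(d2,K,M)
r=models.masks_of("scene","dowel"); print([x["p"] for x in r])
X=P[r[0]["mask"]&(d2>0)]; print(np.percentile(X,[2,50,98],axis=0))
E
```

```text
[0.64647259 0.1781822  0.0395    ] [0.6467944  0.17827162 0.04012825] 12.8833 [ 0.84883167  0.32899672 -1.0265964 ]
[[ 9.99781782e-01 -2.08678919e-02  9.59137138e-04  6.46794403e-01]
 [-2.08682238e-02 -9.99782178e-01  3.37315462e-04  1.78271616e-01]
 [ 9.51889154e-04 -3.57257342e-04 -9.99999483e-01  4.01282523e-02]
 [ 0.00000000e+00  0.00000000e+00  0.00000000e+00  1.00000000e+00]]
[0.91]
[[ 0.56491353  0.1699612  -0.00117488]
 [ 0.68430694  0.17425168  0.06146764]
 [ 0.72890375  0.2466978   0.06519078]]
```

View pics/w4.png

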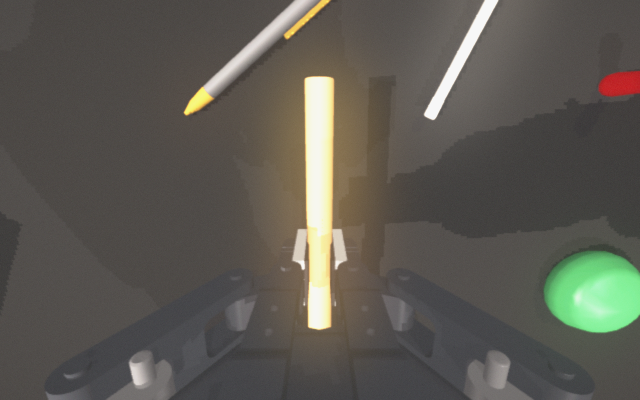

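View pics/s4.png

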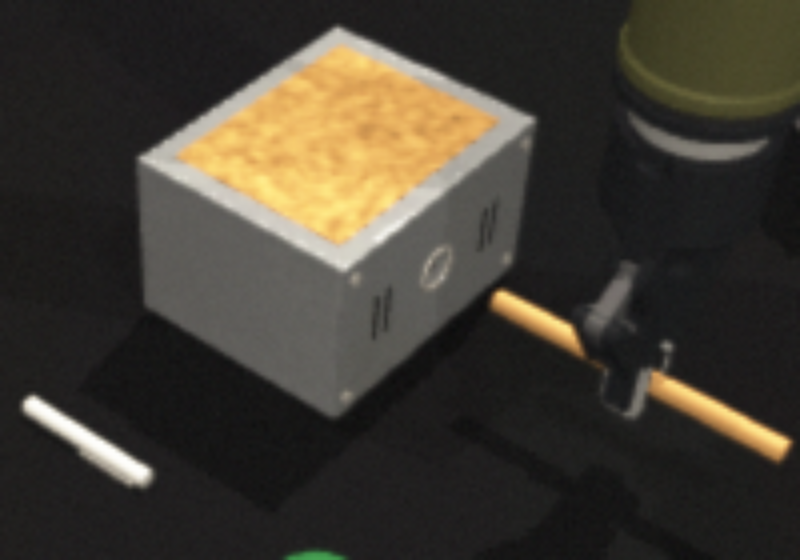

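In the scene crop the dowel's axis runs from (785,450) through (500,298) and points at the eyelet at (435,267). I advance in small steps and watch the force.

```bash
python3 - <<'E'
from h import *
K,M=cam2w("scene"); n=np.array([.99978,-.0209,0]); H=np.array([.5215,.1808,.058])
print("scene hole",onplane((368.75,156.6),K,M,n,n@H), proj(H,K,M))
X=np.load("/tmp/s4.npz"); 
for s in (.083,.078,.074,.071):
    p=H+n*s; p[2]=.0392
    ctrl.movel(p,max_speed=.06)
    st=get_state(); print(s,st["tcp_pos"].round(4),st["contact_force"].round(2),st["width"].round(4),round(st["time"],2))
    if abs(st["contact_force"]-[.85,.3,-1]).max()>25: break
im2,d2=vision.grab_frame("scene"); cv2.imwrite("pics/s5.png",cv2.resize(im2[60:230,240:440],None,fx=4,fy=3.5)); 
E
```

```text
scene hole [0.52148517 0.1800904  0.05847326] [368.92220874 156.60759357]Traceback (most recent call last):
  File "<stdin>", line 8, in <module>
AttributeError: 'float' object has no attribute 'round'
```

```bash
python3 - <<'E'
from h import *
n=np.array([.99978,-.0209,0]); H=np.array([.5215,.1808,.058])
for s in (.083,.078,.074,.071,.069):
    p=H+n*s; p[2]=.0392
    ctrl.movel(p,max_speed=.06)
    st=get_state(); print(s,st["tcp_pos"].round(4),st["contact_force"].round(2),round(float(st["width"]),4),round(st["time"],2))
    if abs(st["contact_force"]-np.array([.85,.3,-1])).max()>25: break
im2,d2=vision.grab_frame("scene"); cv2.imwrite("pics/s5.png",cv2.resize(im2[60:230,240:440],None,fx=4,fy=3.5))
im2,d2=vision.grab_frame("top"); cv2.imwrite("pics/t5.png",im2)
E
```

```text
0.083 [0.6047 0.1789 0.0391] [-0.01  0.6   0.01] 0.01 14.13
0.078 [0.599  0.1792 0.0391] [-0.05 -0.28 -0.28] 0.0099 14.38
0.074 [0.5969 0.1792 0.0398] [ 4.74 -0.35 -0.42] 0.01 14.63
0.071 [0.5952 0.1792 0.0401] [ 8.03  0.31 -1.  ] 0.0097 14.88
0.069 [0.5929 0.1792 0.04  ] [ 7.48  0.79 -1.34] 0.01 15.13
```

View pics/s5.png

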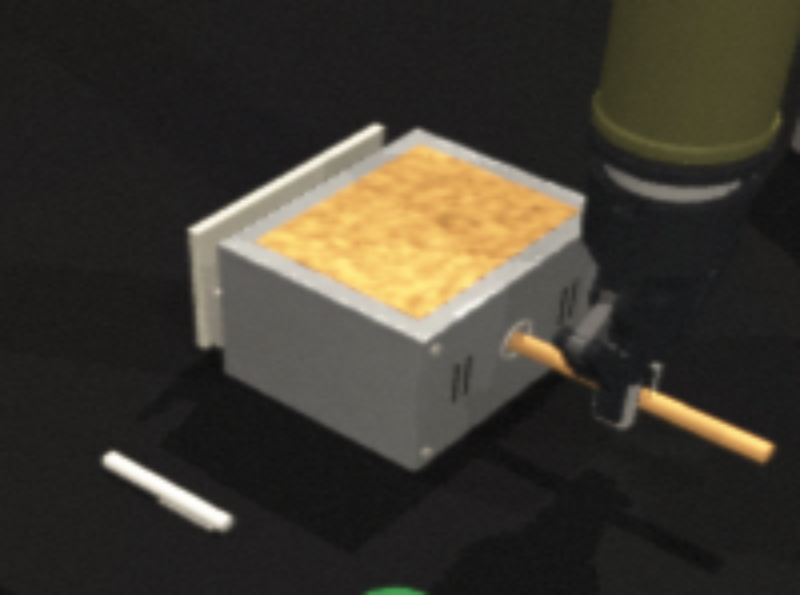

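View pics/t5.png

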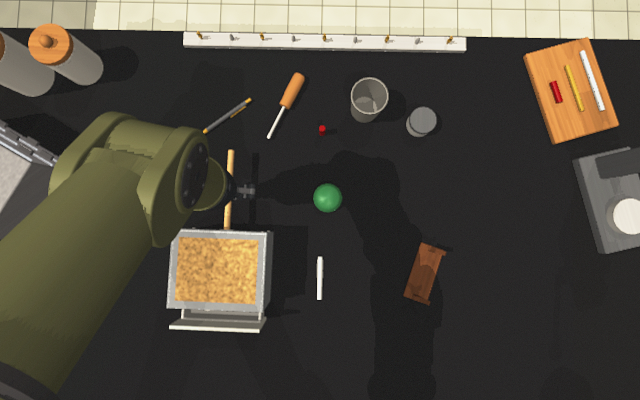

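The white front is now springing out; its top edge is at about row 322-329 in the top view. I'll wait and measure how far it has come.

```bash
cat > dr.py <<'E'
from h import *
def drawer():
    im,d=vision.grab_frame("top"); K,M=cam2w("top"); P=cloud(d,K,M)
    X=P[(P[...,2]>.08)&(P[...,2]<.125)&(P[...,0]>.28)&(P[...,0]<.42)&(abs(P[...,1]-.183)<.06)]
    # front x against case's front 0.381
    X=X[X[:,2]<.1085] ; return im,np.percentile(X[:,0],[1,5,50]),len(X)
E
python3 - <<'E'
from dr import *
ctrl.pause(.3)
im,x,k=drawer(); print(x,k,get_state()["contact_force"],get_state()["time"]); cv2.imwrite("pics/t6.png",cv2.resize(im[200:360,130:310],None,fx=4,fy=3.5))
E
```

```text
[0.32527967 0.32635413 0.3311926 ] 639 [ 7.76459895 -0.18391967 -1.26925821] 15.5833
```

View pics/t6.png

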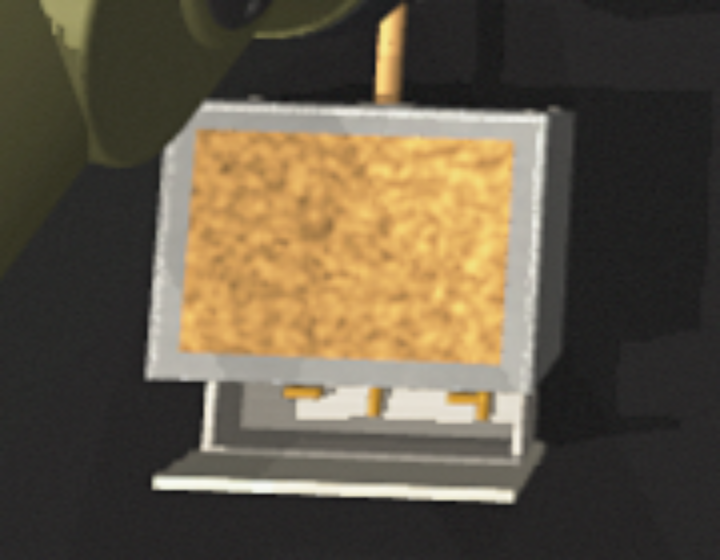

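The drawer front is at x≈0.325, about 55 mm out, with the tray contents visible. I draw the dowel out and check how it sits in the grip.

```bash
cat > grip.py <<'E'
from dr import *
def ingrip(name):
    T=wpose(); im,d=vision.grab_frame("wrist"); cv2.imwrite(f"pics/{name}.png",im)
    K,M=cam2w("wrist",T); P=cloud(d,K,M)
    r=models.masks_of("wrist","dowel"); X=P[r[0]["mask"]&(d>0)]; X=(X-T[:3,3])@T[:3,:3]; X=X[abs(X[:,2]+.025)<.02]
    cc=X.mean(0); u=np.linalg.svd(X-cc,full_matrices=False)[2][0]; s=(X-cc)@u; print("grip",cc.round(4),u.round(4),(cc+u*s.min()).round(4),(cc+u*s.max()).round(4))
E
python3 - <<'E'
from grip import *
n=np.array([.99978,-.0209,0]); H=np.array([.5215,.1808,.058])
p=H+n*.125; p[2]=.0392
ctrl.movel(p,max_speed=.06)
print(get_state()["contact_force"],get_state()["time"])
p[2]=.18; ctrl.movel(p,max_speed=.15)
ctrl.pause(.1); ingrip("w7"); im,x,k=drawer(); print(x,k)
ctrl.movep([.62,-.03,.2],down(np.radians(-100)))
ctrl.movep([.4418,-.2128,.14],down(np.radians(-108.1)))
ctrl.pause(.2); ingrip("w8"); im,x,k=drawer(); print(x,k); cv2.imwrite("pics/t8.png",im)
print(get_state()["tcp_pos"],get_state()["time"])
E
```

```text
[0.18814188 0.23903878 0.04640029] 16.6667
grip [ 0.0336  0.0001 -0.024 ] [-1.      0.0016 -0.003 ] [ 0.0849  0.     -0.0238] [-0.0362  0.0002 -0.0242]
[0.32563227 0.326651   0.33138886] 691
grip [ 0.0335 -0.     -0.0241] [-1.0e+00 -1.0e-04 -3.7e-03] [ 0.0846 -0.     -0.024 ] [-0.0369 -0.     -0.0244]
[0.32544021 0.32637692 0.33128961] 666
[ 0.44227154 -0.21243152  0.13997432] 20.2333
```

View pics/w8.png

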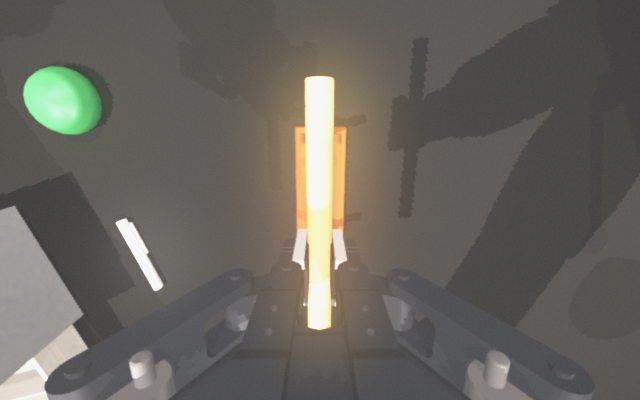

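The dowel has not slipped and lies over the rest, from (320,78) to (320,327) in the wrist view. I lower and release it.

```bash
python3 - <<'E'
from grip import *
q=down(np.radians(-108.2))
ctrl.movel([.4418,-.2126,.045],frame=q,max_speed=.1)
ctrl.movel([.4418,-.2126,.0240],max_speed=.04)
print(get_state()["tcp_pos"],get_state()["contact_force"])
ctrl.ungrasp(); ctrl.pause(.2)
ctrl.movel([.4418,-.2126,.14],max_speed=.1)
ctrl.movel([.4418,-.2126,.26],max_speed=.15)
ctrl.pause(.3)
T=wpose(); im,d=vision.grab_frame("wrist"); cv2.imwrite("pics/w9.png",im)
K,M=cam2w("wrist",T)
for nm in ("wrist","scene"):
    if nm=="scene":
        im,d=vision.grab_frame(nm); cv2.imwrite("pics/s9.png",im); K,M=cam2w(nm)
    P=cloud(d,K,M); r=models.masks_of(nm,"dowel"); X=P[r[0]["mask"]&(d>0)]; X=X[(X[:,2]>.035)&(X[:,2]<.06)]
    cc=X.mean(0); u=np.linalg.svd(X-cc,full_matrices=False)[2][0]; s=(X-cc)@u; print(nm,r[0]["p"],u.round(4),np.degrees(np.arctan2(u[1],u[0])),(cc+u*s.min()).round(4),(cc+u*s.max()).round(4),np.median(X[:,2]))
im,x,k=drawer(); print(x,k); print(get_state()["width"],get_state()["time"])
E
```

```text
[ 0.44159861 -0.21231943  0.02382465] [-0.49799587  0.6556239   4.51339812]
wrist 0.94 [-9.483e-01  3.172e-01 -7.000e-04] 161.5035429697713 [ 0.5221 -0.2394  0.048 ] [ 0.3612 -0.1856  0.0479] 0.048386615721978304
scene 0.67 [ 0.9505 -0.3106 -0.0035] -18.098468235096966 [ 0.3599 -0.1865  0.0466] [ 0.5217 -0.2394  0.046 ] 0.046621344076145266
[0.32540416 0.32647427 0.33136222] 674
0.08530958916569265 25.7333
```

View pics/w9.png

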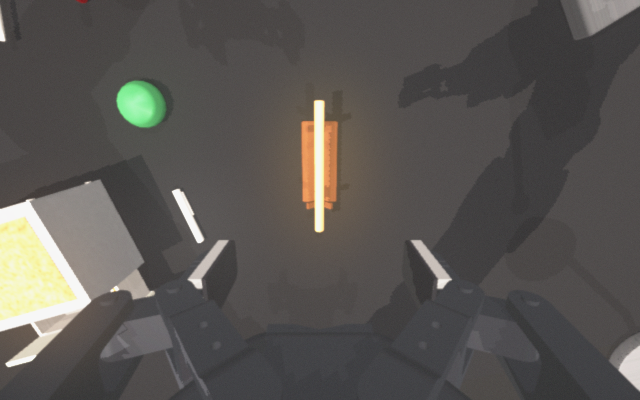

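View pics/s9.png

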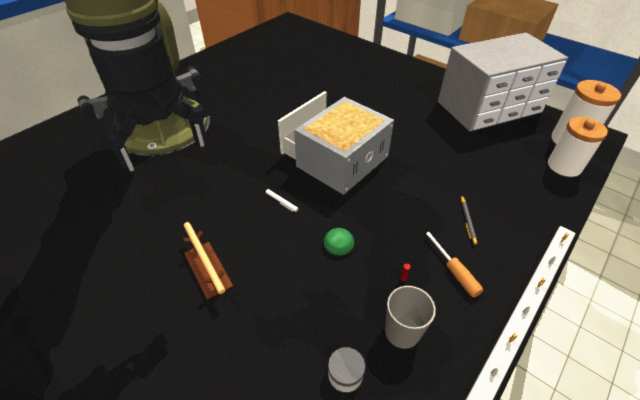

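The dowel lies level on both forks, from (319,102) to (319,231) in the wrist view. Its centre is at (0.441,-0.213), where the rest's is (0.442,-0.213). The drawer is open, the bystanders haven't moved, and the gripper is open and clear. I'm handing in.

```bash
python3 -c "
from station import ticket
print(ticket.close_job())"
```

```text
the job is handed in; nothing more can be done
None
```

I took the dowel from its rest and pushed it about 14–17 mm into the release hole. The push peaked at about 8 N, the catch let go and the drawer sprang out. I then drew the dowel out, laid it back on the rest and handed the job in after about 26 s of the 51 s allowed.

My last checks before handing in:
- **Drawer:** the front was at x ≈ 0.325 m, about 55 mm out, and stayed there after the dowel was withdrawn.
- **Dowel:** it lay level on both forks, centred within about 1–2 mm of the rest's middle and within 0.5° of its direction.
- **Other things on the counter:** they look unmoved in the scene picture; I compared by eye and did not measure them.
- **Gripper:** it was open and clear of everything.

No check failed. I could not see the catch's return directly. I take it to have sprung back because the dowel came out freely and the push force dropped to about zero.

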